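# Open the specimen safe with its combination

## Task

Open the specimen safe: turn its dial right to 4, then left to 3, then slowly right again until you feel the lock let go and the cover springs open by a few millimetres, and stop there at once. Then slide the cover fully open by its handle and let go. Never force the dial or the cover against the lock, and leave the other things on the bench where they are.

Things in the scene. Friction and masses are not known exactly. Their poses are not given: they have to be found in the camera images.
- safe: White steel specimen safe bolted to the bench, 200 mm (its x) x 340 mm (its y) x 100 mm high, origin at the centre of its underside, z up. Its -x side is the front, towards the robot. On top of the +y half (the left seen from the front) sits the grey lock plate, 12 mm thick, with the dial; the -y half is closed by a bare aluminium sliding cover, 9 mm thick.
- dial_grip (a point): Point on the dial's upright turning axis, 138 mm above the bench, about mid-height of the grip; it turns with the dial: its x axis points along the grip to the pointer end, z is up. The dial is a knurled steel disc 76 mm across whose top is 122 mm above the bench, carrying a black upright bar as grip: 60 mm long, 14 mm wide, 30 mm tall (top at 152 mm). Take the bar by its long flat sides.
- dial_pointer (a point): The pointer: a black line on the dial's steel rim at one end of the grip bar (this point is 36 mm from the axis); a white line runs along the top of the bar on the same end. Turning the dial normally takes about 0.1 to 0.2 N m; above about 0.3 N m it is being forced.
- dial (a joint): Angle of the dial (rad). 0: pointer at the long mark 0, on the far side (+x of the safe). Left = counter-clockwise from above = positive; right = negative. Marks are 12 degrees apart: right 4 = -0.838, left 3 = +0.628, range -1.05 to 0.95. Reach right 4 to 0.08 (further does no harm); stop at left 3 to 0.08 without overshooting, else begin again with right 4.
- lock: Grey lock plate, 196 x 168 mm, top 112 mm above the bench; origin on the dial's axis 100 mm above the bench, axes as the safe's. Nine black marks: the long one is 0, short ones count 1 to 4 either side. In the last turn the lock lets go somewhere between left 1.5 and right 2 (+0.31 to -0.42 rad), unknown each time; the dial is then caught, with 0.03 to 0.08 rad free before it jams.
- cover (a joint): Opening of the sliding cover (m): 0 to 0.002 while locked (a 4.5 N spring presses it against the lock: do not pull it then), about 0.007 just after the lock has let go, 0.072 at its end stop. It slides towards the safe's -y (away from the dial); once free that takes about 2 N.
- cover_handle (a point): Middle of the cover's handle, an upright black bar 70 mm long (along the safe's x), 12 mm wide (along y), 30 mm tall, its top 139 mm above the bench; this point is 124 mm above the bench. With the cover shut it stands 85 mm to the -y side of the safe's centre.
- stub_carousel: Bystander: aluminium disc 64 mm across, 16 mm high with six small brass stubs on it. Leave it alone.
- vial: Bystander: closed jar 34 mm across, 55 mm tall. Leave it alone.
- driver: Bystander: screwdriver 150 mm long, lying. Leave it alone.
- tweezers: Bystander: steel tweezers about 120 mm long, lying flat. Leave it alone.
- blower: Bystander: black rubber dust blower 58 mm across, 95 mm tall, standing. Leave it alone.
- tray: Bystander: empty open steel tray 110 x 75 x 22 mm. Leave it alone.
- dish: Bystander: open glass dish 80 mm across, 16 mm high. Leave it alone.

How it is judged:
By the outcome, as a careful person would: the job done as asked, in the order asked, and still so for the second after the job is handed in, with the robot touching nothing.
It also fails if it takes over 64 s, if anything falls off the work surface, if the arm or the gripper's body presses on something with over 40 N, if the wrist force passes 120 N, or if a joint passes its speed limit or range.

## Robot

A 6-joint arm with a two-finger parallel gripper is mounted at the origin on the work surface. World frame = base frame: x ahead of the robot, y to its left, z up, the work surface at z = 0. Lengths are in m, angles in rad, forces in N, time in s.
With the tool pointing down it reaches from about 0.35 to 0.925 m from the base axis. Payload 6.4 kg.
Tool frame: the origin (TCP) lies midway between the tips of the shut fingers; the grasp point (between the pads) lies 19 mm behind it; z points along the fingers, y is the direction in which the jaws open and shut (so a half turn about z gives the same grasp; the last joint's range is limited). The gripper opens to 94 mm and grips with 3 to 60 N. Pads are 16 mm wide; open, the fingers measure 119 mm over their backs; the gripper's body (75 mm by 177 mm) begins 78 mm behind the grasp point.
Start: joints at [-1.522, 0.245, 1.558, -0, 1.339, -0.174], TCP at [0.144, -0.634, 0.185] pointing down, gripper open.
Joint ranges: [-3.13, 3.13], [-1.02, 2.26], [0.13, 2.54], [-0.95, 4.09], [0.21, 2.88], [-2.74, 2.74]. Speed limits (rad/s): [2.57, 2.57, 3.14, 3.14, 3.14, 3.14].

## Interface

Orientations are given as a rotation vector (axis times angle).
In Python, from rig import state, grab_frame, hand_in, cut_out, landmark_of gives the robot as it stands.
- The arm moves only by the tool jog_arm, never from a script. Its argument "steps" is text: rows parted by semicolons, each of 5 numbers parted by spaces: the closure, from 0 (fully open) to 1 (shut), then the shift along the tool's x, y, z normalised to -1 to 1, where 1 is 200 mm, then the turn about the tool's z normalised to -1 to 1, where 1 is pi rad. A call has 1 to 12 rows; each row is the pose to reach, as a shift and turn from the pose commanded when the call began, along the tool's axes at that moment, turning the shorter way round; what a row does not reach only later rows make up. A row lasts 1/12 s, in which the tool goes at most 41.7 mm and 7.16 degrees, less where a joint would pass 70% of its speed; a pose out of reach is approached as far as the arm can. A call with a number of a shift or a turn outside -1 to 1 is refused whole. A call with a gripper value outside its range is refused whole. The fingers move at their own pace and stop on an object; "squeeze" is the grip in N (left out, the last holds). Time passes only in rows, so rows that repeat a pose let the fingers close. It gives the time, the measured TCP pose, the force and the opening at its end, in the units of the state.
- state(): the state, without advancing time (a new reading comes with each control period).
- grab_frame(name): name is "scene" or "top" or "wrist"; returns a dict with "frame" (420x560x3 uint8, red, green, blue), "fov_y" (degrees; the focal length in pixels is half the picture's height over the tangent of half this angle, whatever the lens; pixels are square), "cx", "cy" (the principal point, pixels), "camera_from_world" (4x4, takes a point from world to camera coordinates). Camera axes: x right, y down, z forward; pixel columns grow to the right and rows downward; lengths in m; the calibration is good to about 2 mm. A picture is of the moment at which its call begins. There is no depth.
- hand_in(): hands the job in, once; it reports no verdict.
Trained networks look in the newest picture that a camera, given by its name, has taken for a name from the list of things; names that differ only in an ending like _2 or _b are one class to them, and where a whole thing is asked for, a point or a joint stands for the part that bears it (a point fixed in the world has none). Each returns a list of dicts, best first, with "conf" (0 to 1); they miss things now and then, are a little off and sometimes report something else, mostly with a low value. They report only what shows in the picture. A call takes as long as a camera call.
- cut_out(camera, label): "pixels" (420x560 bool, what is visible of it).
- landmark_of(camera, label): "point" ([x, y, z] in m, in world coordinates, good to about 4 mm: a listed point, or the origin of a listed thing).
The state is a dict: "clock": time; "joints": joint angles; "qvel": joint speeds; "tau": joint torques, N m; "ee_pos": TCP position; "tool_rot": TCP orientation; "ft_force": force on the tool from outside, world axes, zero at the start; "ft_torque": the same for the moment, N m; "opening": finger opening in m.
Only numpy, scipy, OpenCV 4.12 (cv2) and the standard library are available. Lean on these libraries where they do the work, as an engineer would, in place of code of your own. Each camera call takes 0.05 s, during which the arm holds its last target.

## Working session

There is one attempt and no reset: what is moved stays moved. The work goes in short steps, Python scripts to look and compute and a tool call to move; the robot and the scene stay as the last step left them, time stands still between calls to the robot, and variables do not carry over. Pictures are saved under pics/ and viewed, and the job is handed in when it is done.

Besides the shell and the picture viewer there is one more tool, called after "Call:" in YAML: its name, and indented under it one key for each argument. jog_arm: Moves the arm, as the interface text tells. Its arguments: {"type":"object","properties":{"steps":{"type":"string"},"squeeze":{"type":"number"}},"required":["steps"]}

```bash
mkdir -p pics; ls; cat > h.py <<'E'
import numpy as np, cv2
from rig import state, grab_frame, hand_in, cut_out, landmark_of
def save(cam,fn):
    f=grab_frame(cam); cv2.imwrite('pics/'+fn,f['frame'][:,:,::-1]); return f
E
python3 - <<'E'
from h import *
s=state()
for k,v in s.items(): print(k,np.round(v,4))
for c in ['scene','top']:
    save(c,c+'0.png')
    for n in ['safe','lock','dial_grip','dial_pointer','cover_handle']:
        print(c,n,[(np.round(r['point'],4).tolist(),round(r['conf'],2)) for r in landmark_of(c,n)[:2]])
print(state()['clock'])
E
```

```text
pics
clock 0.0
joints [-1.5221  0.2458  1.559  -0.      1.3387 -0.1741]
qvel [ 0.0011  0.0001  0.0016  0.0012 -0.0004  0.0001]
tau [ 2.40000e-03 -4.15838e+01 -3.14600e+01  6.87000e-02  3.33000e-02
 -1.00000e-04]
ee_pos [ 0.1436 -0.6333  0.1844]
tool_rot [-3.1203e+00 -3.4910e-01 -1.0000e-04]
ft_force [-0.6004  1.0501 -0.8469]
ft_torque [-0.0322  0.0071  0.0156]
opening 0.0939
scene safe [([0.596, 0.0649, -0.0006], 0.65)]
scene lock [([0.6045, 0.1499, 0.0955], 0.66)]
scene dial_grip [([0.607, 0.1466, 0.1382], 0.58)]
scene dial_pointer [([0.6408, 0.1455, 0.1237], 0.84)]
scene cover_handle [([0.5816, -0.023, 0.1256], 0.86), ([0.5979, 0.0662, -0.0035], 0.19)]
top safe [([0.5959, 0.0649, -0.0005], 0.73)]
top lock [([0.6067, 0.1495, 0.0997], 0.66)]
top dial_grip [([0.6054, 0.1519, 0.1382], 0.89)]
top dial_pointer [([0.6413, 0.1441, 0.1204], 0.88)]
top cover_handle [([0.6072, 0.1484, 0.098], 0.74), ([0.5865, -0.0257, 0.1235], 0.72)]
0.6
```

View pics/scene0.png

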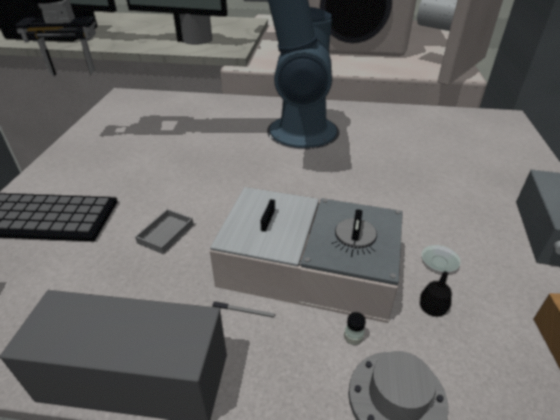

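View pics/top0.png

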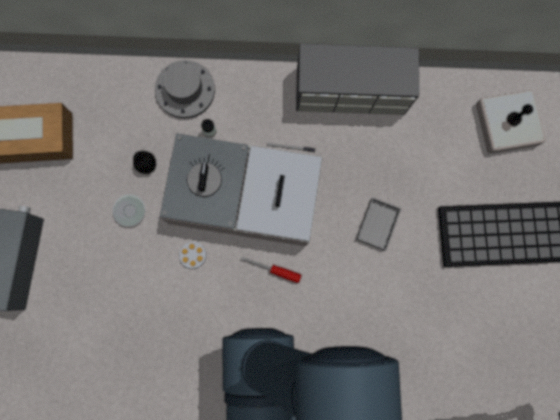

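```bash
cat >> h.py <<'E'
def unproj(f,uv,z):
    M=f['camera_from_world'];R=M[:3,:3];t=M[:3,3];c=-R.T@t
    fl=210/np.tan(np.radians(f['fov_y'])/2)
    uv=np.atleast_2d(uv).astype(float)
    d=np.c_[(uv[:,0]-f['cx'])/fl,(uv[:,1]-f['cy'])/fl,np.ones(len(uv))]@R
    return c+d*((z-c[2])/d[:,2])[:,None]
def proj(f,P):
    M=f['camera_from_world'];fl=210/np.tan(np.radians(f['fov_y'])/2)
    p=np.atleast_2d(P)@M[:3,:3].T+M[:3,3]
    return np.c_[p[:,0]/p[:,2]*fl+f['cx'],p[:,1]/p[:,2]*fl+f['cy']]
E
python3 - <<'E'
from h import *
f=grab_frame('top')
print(f['fov_y'],f['cx'],f['cy'],np.round(f['camera_from_world'],3).tolist())
im=f['frame'][:,:,::-1]
# handle top dark blob and bar blob
g=cv2.cvtColor(im,cv2.COLOR_BGR2GRAY)
for nm,(x0,x1,y0,y1),z in [('handle',(262,300,165,215),.139),('bar',(190,220,155,200),.152)]:
    m=np.zeros_like(g);m[y0:y1,x0:x1]=(g[y0:y1,x0:x1]<70)
    n,l,st,c=cv2.connectedComponentsWithStats(m)
    i=1+np.argmax(st[1:,4]);ys,xs=np.nonzero(l==i)
    P=unproj(f,np.c_[xs,ys],z)[:,:2];mu=P.mean(0);w,v=np.linalg.eigh(np.cov((P-mu).T))
    print(nm,len(xs),mu,np.degrees(np.arctan2(v[1,1],v[0,1])),np.sqrt(12*w))
for n in ['safe']:
    for r in cut_out('top',n)[:1]:
        m=r['pixels'].astype(np.uint8);print(n,r['conf'],m.sum())
        P=unproj(f,np.argwhere(m)[:,::-1],.11)[:,:2].astype(np.float32);print(cv2.minAreaRect(P))
c=im[120:260,140:340];c=cv2.resize(c,None,fx=4,fy=4,interpolation=cv2.INTER_CUBIC);cv2.imwrite('pics/topz.png',c)
E
```

```text
43.288481227441565 280.10606111940893 210.05448691395884 [[0.027, -0.999, 0.028, -0.043], [-0.986, -0.031, -0.163, 0.552], [0.164, -0.024, -0.986, 1.206], [0.0, 0.0, 0.0, 1.0]]
handle 135 [ 0.57925269 -0.02101083] 172.01749505590888 [0.00964094 0.06926295]
bar 180 [0.59675088 0.14629367] 171.3864880061779 [0.01658704 0.05621121]
safe 0.98 7279
((0.5864130258560181, 0.05893106013536453), (0.33296409249305725, 0.21112385392189026), 82.41082763671875)
```

View pics/topz.png

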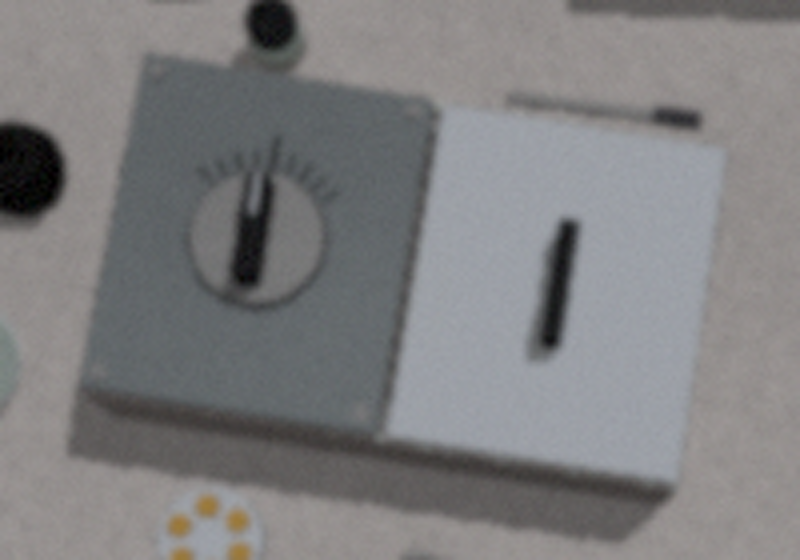

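Call:
jog_arm:
  steps: "0 0.5 -0.5 -0.4 -0.2;0 0.77 -0.83 -0.4 -0.25;0 0.77 -0.83 -0.4 -0.25;0 0.77 -0.83 -0.4 -0.25;0 0.77 -0.83 -0.4 -0.25;0 0.77 -0.83 -0.4 -0.25;0 0.77 -0.83 -0.4 -0.25;0 0.77 -0.83 -0.4 -0.25"

```text
clock: 1.37
ee_pos: [0.2581, -0.4373, 0.2668]
tool_rot: [2.746, 1.52, -0.001]
ft_force: [-0.4, -0.3, 0.4]
opening: 0.0941
```

```bash
cat >> h.py <<'E'
from scipy.spatial.transform import Rotation as Ro
def pose():
    s=state();R=Ro.from_rotvec(s['tool_rot']).as_matrix();return s,np.array(s['ee_pos']),R
def plan(p,yaw,ref=None):
    s,p0,R=pose()
    d=R.T@(np.array(p)-p0)/.2
    y0=np.arctan2(R[1,0],R[0,0]); t=-((yaw-y0+np.pi)%(2*np.pi)-np.pi)/np.pi
    print('t',s['clock'],'pos',p0.round(4),'yaw',y0.round(4),'tilt',R[2,2].round(5),'f',np.round(s['ft_force'],2),'tq',np.round(s['ft_torque'],3),'op',round(float(s['opening']),4),'q6',round(float(s['joints'][5]),3))
    print('shift',d.round(3),'turn',round(t,4),'rows>=',np.linalg.norm(d)*.2/.0417,abs(t)*180/7.16)
E
python3 -c "
from h import *
plan([.6,.15,.27],3.0)"
```

```text
t 1.3667 pos [ 0.2581 -0.4373  0.2668] yaw 1.0111 tilt -1.0 f [-0.4  -0.31  0.38] tq [ 0.    -0.035  0.015] op 0.0941 q6 -0.701
shift [ 3.396 -0.11  -0.023] turn -0.6331 rows>= 16.296217134338175 15.915382674117003
```

Call:
jog_arm:
  steps: "0 1 -0.03 0 -0.2;0 1 -0.03 0 -0.2;0 1 -0.03 0 -0.2;0 1 -0.03 0 -0.2;0 1 -0.03 0 -0.2;0 1 -0.03 0 -0.2"

```text
clock: 1.87
ee_pos: [0.3605, -0.2622, 0.2652]
tool_rot: [-2.138, -2.301, -0.002]
ft_force: [0.7, -0.9, -0.5]
opening: 0.094
```

```bash
python3 -c "
from h import *
plan([.6,.15,.27],3.0)"
```

```text
t 1.8667 pos [ 0.3605 -0.2622  0.2652] yaw 1.6442 tilt -1.0 f [ 0.74 -0.94 -0.53] tq [-0.08  -0.096  0.006] op 0.094 q6 -0.959
shift [ 1.968  1.346 -0.02 ] turn -0.4316 rows>= 11.4330237261175 10.849241022556654
```

Call:
jog_arm:
  steps: "0 1 0.68 0 -0.2;0 1 0.68 0 -0.2;0 1 0.68 0 -0.2;0 1 0.68 0 -0.2;0 1 0.68 0 -0.2;0 1 0.68 0 -0.22;0 1 0.68 0 -0.24"

```text
clock: 2.45
ee_pos: [0.483, -0.054, 0.2649]
tool_rot: [-1.143, -2.925, -0.002]
ft_force: [-0.4, -1.4, 0.1]
opening: 0.0938
```

```bash
python3 -c "
from h import *
plan([.6,.15,.27],3.0)"
```

```text
t 2.45 pos [ 0.483  -0.054   0.2649] yaw 2.3966 tilt -1.0 f [-0.45 -1.4   0.14] tq [ 0.034 -0.182  0.022] op 0.0938 q6 -1.172
shift [ 0.262  1.146 -0.024] turn -0.1921 rows>= 5.639928696390846 4.828317536367021
```

Call:
jog_arm:
  steps: "0 0.26 1 0 -0.2;0 0.26 1 0 -0.2;0 0.26 1 0 -0.2;0 0.26 1 0 -0.2;0 0.26 1 0 -0.2;0 0.26 1 0 -0.2;0 0.26 1 0 -0.2"

```text
clock: 3.03
ee_pos: [0.5804, 0.1247, 0.2641]
tool_rot: [-0.194, -3.133, 0.001]
ft_force: [0.2, -0.6, 0.4]
opening: 0.0939
```

```bash
python3 - <<'E'
from h import *
f=save('wrist','w1.png')
plan([.6,.15,.27],3.0)
print(f['fov_y'],np.round(f['camera_from_world'],3).tolist())
for n in ['safe','lock','dial_grip','dial_pointer','cover_handle']:
    print(n,[(np.round(r['point'],4).tolist(),round(r['conf'],2)) for r in landmark_of('wrist',n)[:2]])
E
```

```text
t 3.0833 pos [0.5801 0.1237 0.2644] yaw 3.0165 tilt -1.0 f [-0.03 -0.2  -0.56] tq [ 0.047 -0.161 -0.038] op 0.0938 q6 -1.426
shift [-0.083  0.143 -0.028] turn 0.0053 rows>= 0.8022459245039453 0.13239911313088595
60.882547447725756 [[0.123, 0.992, -0.0, -0.196], [0.958, -0.119, 0.261, -0.588], [0.259, -0.033, -0.965, 0.32], [0.0, 0.0, 0.0, 1.0]]
safe [([0.4441, 0.1785, 0.0025], 0.66), ([0.5907, 0.0668, -0.0003], 0.6)]
lock [([0.6027, 0.1481, 0.1005], 0.59)]
dial_grip [([0.6078, 0.1477, 0.1371], 0.69)]
dial_pointer [([0.6433, 0.1425, 0.1206], 0.72)]
cover_handle [([0.5857, -0.0215, 0.1224], 0.73)]
```

View pics/w1.png

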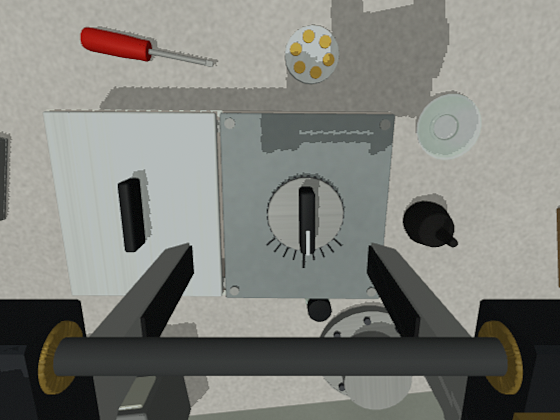

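```bash
python3 - <<'E'
from h import *
f=grab_frame('wrist');im=f['frame'][:,:,::-1]
def U(p,z): return unproj(f,p,z)[:,:2]
S=U([(229,124),(386,125),(234,292),(372,292)],.112);print('screws',S.round(4).tolist(),'mean',S.mean(0).round(4))
for a,b in [(0,2),(1,3)]: d=S[b]-S[a];print('x yaw',np.arctan2(d[1],d[0]),np.linalg.norm(d))
for a,b in [(1,0),(3,2)]: d=S[a]-S[b];print('y yaw',np.arctan2(-d[0],d[1]),np.linalg.norm(d))
# plate outer corners
g=cv2.cvtColor(im,cv2.COLOR_BGR2GRAY)
for nm,(x0,x1,y0,y1),z in [('handle',(110,150,170,260),.139),('bar',(290,322,180,262),.152)]:
    m=np.zeros_like(g);m[y0:y1,x0:x1]=(g[y0:y1,x0:x1]<60)
    n,l,st,c=cv2.connectedComponentsWithStats(m);i=1+np.argmax(st[1:,4]);print(nm,st[i])
c=cv2.resize(im[160:290,240:380],None,fx=5,fy=4.4,interpolation=cv2.INTER_CUBIC);cv2.imwrite('pics/wz.png',c)
c=cv2.resize(im[160:270,90:180],None,fx=5,fy=5,interpolation=cv2.INTER_CUBIC);cv2.imwrite('pics/wh.png',c)
E
```

```text
screws [[0.5084, 0.0832], [0.5282, 0.2326], [0.6851, 0.0596], [0.704, 0.209]] mean [0.6064 0.1461]
x yaw -0.13291560934267255 0.1782968576863006
x yaw -0.13371422720164872 0.17739978599224565
y yaw -0.13211461260384857 0.150697805617504
y yaw -0.12615519701098593 0.1505595231627627
handle [ 121  178   27   74 1466]
bar [301 186  16  76 947]
```

View pics/wz.png

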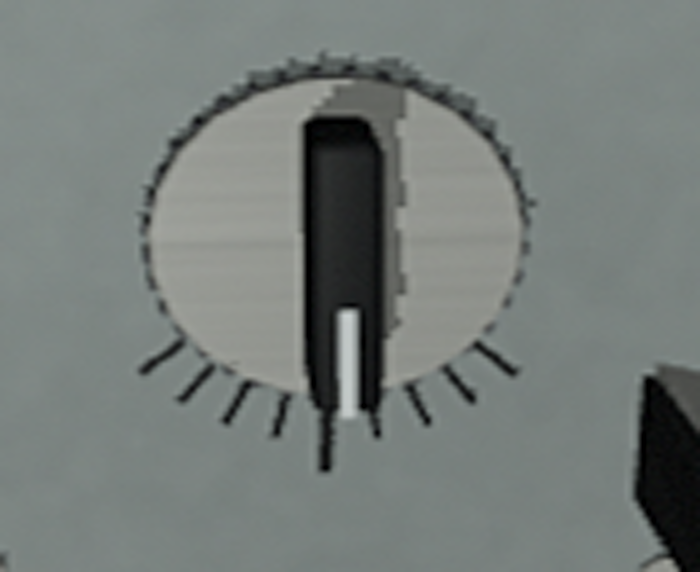

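View pics/wh.png

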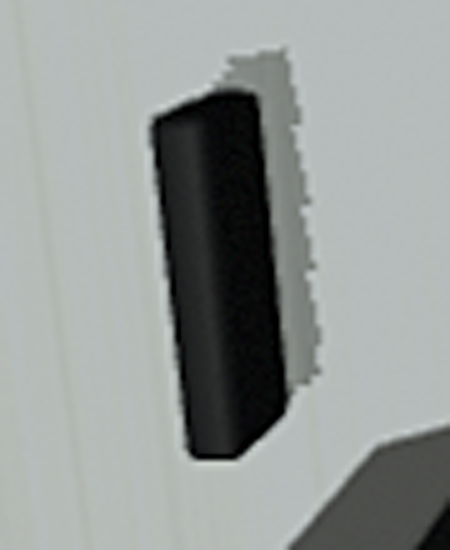

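```bash
python3 - <<'E'
from h import *
f=grab_frame('wrist')
def U(p,z): return unproj(f,p,z)[:,:2]
a=U([(309.6,254.3),(309.4,230.5),(308.5,194)],.152);print(a)
d=a[0]-a[1];print(np.arctan2(d[1],d[0]));d=a[0]-a[2];print(np.arctan2(d[1],d[0]))
c=U([(269.4,212),(344.6,212),(307,177.7)],.122);print('disc',(c[0]+c[1])/2,c, np.linalg.norm(c[0]-c[1]))
m=U([(304.5,266)],.112)[0];ax=np.array([.6064,.1461]);print('mark0',m,np.arctan2(*(m-ax)[::-1]))
print('proj axis',proj(f,[[.6064,.1461,.122],[.6064,.1461,.152]]))
plan([.6064,.1461,.121],np.pi-.09)
E
```

```text
[[0.63478331 0.14475796]
 [0.61135118 0.14700839]
 [0.57698823 0.14977502]]
-0.09574639478303024
-0.08659057084521898
disc [0.60211462 0.14798503] [[0.5974262  0.11085941]
 [0.60680303 0.18511065]
 [0.56775805 0.15162063]] 0.07484097199866853
mark0 [0.66426129 0.1394565 ] -0.11431705412705487
proj axis [[305.57647557 216.32779207]
 [307.85628924 225.53582994]]
t 3.4333 pos [0.5797 0.1236 0.2658] yaw 3.017 tilt -1.0 f [-1.13 -0.1   0.2 ] tq [ 0.047 -0.15  -0.047] op 0.0943 q6 -1.427
shift [-0.118  0.128  0.724] turn -0.011 rows>= 3.571489945482237 0.27679207064823796
```

```bash
python3 - <<'E'
from h import *
plan([.606,.147,.128],np.pi-.09)
E
```

```text
t 3.4333 pos [0.5797 0.1236 0.2658] yaw 3.017 tilt -1.0 f [-1.13 -0.1   0.2 ] tq [ 0.047 -0.15  -0.047] op 0.0943 q6 -1.427
shift [-0.115  0.133  0.689] turn -0.011 rows>= 3.4102332551049126 0.27679207064823796
```

Call:
jog_arm:
  steps: "0 -0.115 0.133 0.2 -0.011;0 -0.115 0.133 0.35 -0.011;0 -0.115 0.133 0.5 -0.011;0 -0.115 0.133 0.6 -0.011;0 -0.115 0.133 0.69 -0.011;0 -0.115 0.133 0.69 -0.011;0 -0.115 0.133 0.69 -0.011"

```text
clock: 4.02
ee_pos: [0.6053, 0.1477, 0.1269]
tool_rot: [-0.14, -3.137, 0.0]
ft_force: [0.1, 0.2, 1.3]
opening: 0.0943
```

```bash
python3 - <<'E'
from h import *
f=save('wrist','w2.png')
plan([.606,.147,.128],np.pi-.09)
for n in ['dial_grip','dial_pointer']:
    print(n,[(np.round(r['point'],4).tolist(),round(r['conf'],2)) for r in landmark_of('wrist',n)[:2]])
E
```

```text
t 4.0667 pos [0.6064 0.1479 0.1286] yaw 3.0529 tilt -1.0 f [-0.45  0.17 -0.65] tq [ 0.059 -0.149  0.021] op 0.0938 q6 -1.424
shift [ 0.002 -0.004  0.003] turn 0.0004 rows>= 0.02661459135223416 0.010086771045702811
dial_grip [([0.6084, 0.148, 0.1386], 0.58)]
dial_pointer [([0.6437, 0.145, 0.122], 0.95)]
```

View pics/w2.png

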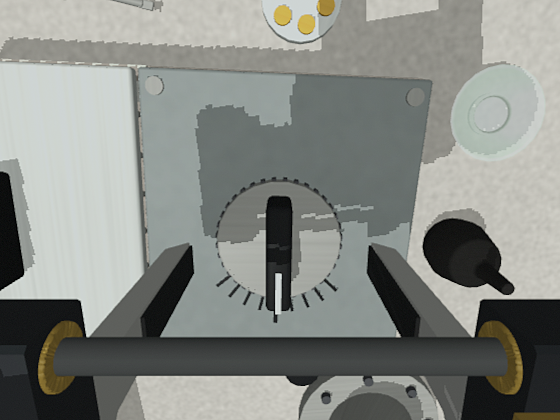

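Call:
jog_arm:
  steps: "1 0 0 0 0;1 0 0 0 0;1 0 0 0 0;1 0 0 0 0;1 0 0 0 0;1 0 0 0 0;1 0 0 0 0;1 0 0 0 0"
  squeeze: 30

```text
clock: 4.83
ee_pos: [0.6059, 0.1481, 0.1274]
tool_rot: [-0.139, -3.138, 0.0]
ft_force: [-0.1, -0.8, 0.7]
opening: 0.0441
```

```bash
python3 - <<'E'
from h import *
plan([.606,.147,.128],np.pi-.09)
E
```

```text
t 4.8333 pos [0.6059 0.1481 0.1274] yaw 3.0533 tilt -1.0 f [-0.14 -0.78  0.75] tq [ 0.046 -0.222  0.019] op 0.0441 q6 -1.424
shift [-0.001 -0.006 -0.003] turn 0.0006 rows>= 0.030383622258155073 0.01391569259142205
```

Call:
jog_arm:
  steps: "1 0 0 0 0;1 0 0 0 0;1 0 0 0 0;1 0 0 0 0;1 0 0 0 0;1 0 0 0 0;1 0 0 0 0;1 0 0 0 0"

```text
clock: 5.5
ee_pos: [0.6058, 0.1469, 0.1274]
tool_rot: [-0.139, -3.138, 0.004]
ft_force: [-0.6, -5.4, 1.0]
opening: 0.0135
```

```bash
python3 - <<'E'
from h import *
plan([.606,.147,.128],np.pi-.09)
E
```

```text
t 5.5 pos [0.6058 0.1469 0.1274] yaw 3.0531 tilt -1.0 f [-0.62 -5.41  0.98] tq [-1.032  0.016 -0.012] op 0.0135 q6 -1.424
shift [-0.001  0.001 -0.003] turn 0.0005 rows>= 0.015212989487931865 0.012454214343836116
```

Call:
jog_arm:
  steps: "1 0 -0.005 0 0.008;1 0 -0.005 0 0.016;1 0 -0.005 0 0.024;1 0 -0.005 0 0.032;1 0 -0.005 0 0.04;1 0 -0.005 0 0.05;1 0 -0.005 0 0.06;1 0 -0.005 0 0.07;1 0 -0.005 0 0.08;1 0 -0.005 0 0.09;1 0 -0.005 0 0.1;1 0 -0.005 0 0.1"

```text
clock: 6.5
ee_pos: [0.6057, 0.1467, 0.1274]
tool_rot: [-0.629, -3.078, 0.001]
ft_force: [-0.5, -3.5, 0.5]
opening: 0.0133
```

```bash
python3 - <<'E'
from h import *
f=save('wrist','w3.png')
plan([.606,.147,.128],np.pi-.09-.93)
for n in ['dial_grip','dial_pointer']:
    print(n,[(np.round(r['point'],4).tolist(),round(r['conf'],2)) for r in landmark_of('wrist',n)[:2]])
E
```

```text
t 6.55 pos [0.6057 0.1467 0.1274] yaw 2.7393 tilt -1.0 f [-0.81 -3.39  0.23] tq [-0.781  0.009  0.048] op 0.0135 q6 -1.112
shift [-0.001  0.002 -0.003] turn 0.1966 rows>= 0.016906675084615946 4.9433659392876645
dial_grip [([0.6085, 0.1468, 0.1397], 0.62)]
dial_pointer [([0.6398, 0.1323, 0.1182], 0.66), ([0.5456, 0.338, -0.0057], 0.57)]
```

View pics/w3.png

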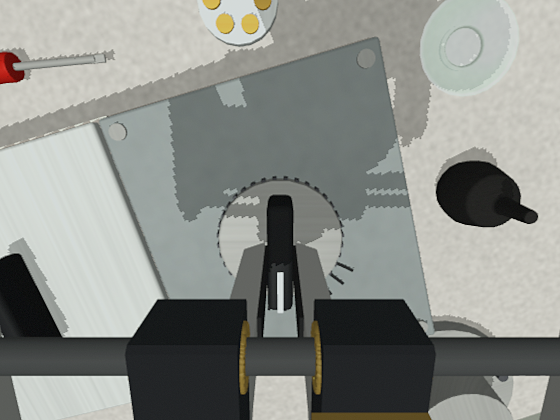

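Call:
jog_arm:
  steps: "1 -0.001 -0.003 0 0.015;1 -0.001 -0.003 0 0.035;1 -0.001 -0.003 0 0.055;1 -0.001 -0.003 0 0.075;1 -0.001 -0.003 0 0.095;1 -0.001 -0.003 0 0.115;1 -0.001 -0.003 0 0.135;1 -0.001 -0.003 0 0.155;1 -0.001 -0.003 0 0.175;1 -0.001 -0.003 0 0.19;1 -0.001 -0.003 0 0.2;1 -0.001 -0.003 0 0.205"

```text
clock: 7.65
ee_pos: [0.6054, 0.1463, 0.1274]
tool_rot: [-1.57, -2.721, 0.001]
ft_force: [-1.4, -3.3, 0.7]
opening: 0.0133
```

```bash
python3 - <<'E'
from h import *
f=save('wrist','w4.png')
plan([.606,.147,.128],np.pi-.131+.628)
for c in ['wrist','top','scene']:
  grab_frame(c)
  for n in ['dial_grip','dial_pointer']:
    print(c,n,[(np.round(r['point'],4).tolist(),round(r['conf'],2)) for r in landmark_of(c,n)[:2]])
E
```

```text
t 7.7 pos [0.6054 0.1463 0.1274] yaw 2.0947 tilt -1.0 f [-1.84 -4.92  1.07] tq [-0.852  0.247  0.279] op 0.0133 q6 -0.468
shift [ 0.001  0.004 -0.003] turn -0.4914 rows>= 0.02485778987494908 12.354409306532679
wrist dial_grip [([0.6087, 0.1445, 0.1391], 0.87)]
wrist dial_pointer [([0.6272, 0.118, 0.1202], 0.97)]
top dial_grip []
top dial_pointer []
scene dial_grip [([0.608, 0.148, 0.1405], 0.83)]
scene dial_pointer [([0.6261, 0.1194, 0.1235], 0.82)]
```

View pics/w4.png

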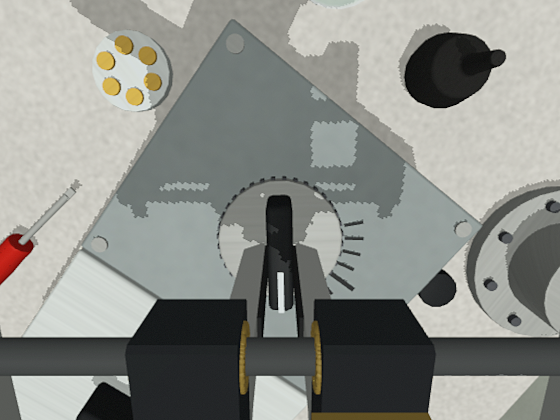

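Call:
jog_arm:
  steps: "1 -0.002 -0.004 0 -0.01;1 -0.002 -0.004 0 -0.03;1 -0.002 -0.004 0 -0.05;1 -0.002 -0.004 0 -0.075;1 -0.002 -0.004 0 -0.1;1 -0.002 -0.004 0 -0.125;1 -0.002 -0.004 0 -0.15;1 -0.002 -0.004 0 -0.175;1 -0.002 -0.004 0 -0.2;1 -0.002 -0.004 0 -0.22;1 -0.002 -0.004 0 -0.235;1 -0.002 -0.004 0 -0.245"

```text
clock: 9.15
ee_pos: [0.6058, 0.1467, 0.1275]
tool_rot: [0.431, 3.111, 0.004]
ft_force: [0.2, -1.1, -0.3]
opening: 0.0135
```

```bash
python3 - <<'E'
from h import *
plan([.606,.147,.128],np.pi-.131+.628)
grab_frame('scene')
for i in range(2):
  for c in ['scene']:
   for n in ['dial_grip','dial_pointer']:
    print(c,n,[(np.round(r['point'],4).tolist(),round(r['conf'],2)) for r in landmark_of(c,n)[:2]])
plan([.606,.147,.128],np.pi-.131+.628)
E
```

```text
t 9.15 pos [0.6058 0.1467 0.1275] yaw 2.8664 tilt -1.0 f [ 0.23 -1.12 -0.33] tq [-0.159 -0.213 -0.081] op 0.0135 q6 -1.241
shift [-0.001  0.002 -0.003] turn -0.2458 rows>= 0.015232618117146494 6.179515363481281
scene dial_grip [([0.6055, 0.1446, 0.137], 0.56)]
scene dial_pointer [([0.6054, 0.1472, 0.1387], 0.7), ([0.6397, 0.1372, 0.122], 0.59)]
scene dial_grip [([0.6055, 0.1446, 0.137], 0.56)]
scene dial_pointer [([0.6054, 0.1472, 0.1387], 0.7), ([0.6397, 0.1372, 0.122], 0.59)]
t 9.4 pos [0.6057 0.1467 0.1275] yaw 2.8641 tilt -1.0 f [ 1.46  2.   -1.24] tq [ 0.38  -0.492 -0.028] op 0.0136 q6 -1.239
shift [-0.001  0.002 -0.003] turn -0.2465 rows>= 0.016518539184234664 6.197977853129658
```

Call:
jog_arm:
  steps: "1 0 0 0 -0.02;1 0 0 0 -0.045;1 0 0 0 -0.07;1 0 0 0 -0.095;1 0 0 0 -0.12;1 0 0 0 -0.145;1 0 0 0 -0.17;1 0 0 0 -0.19;1 0 0 0 -0.21;1 0 0 0 -0.225;1 0 0 0 -0.235;1 0 0 0 -0.235"

```text
clock: 10.4
ee_pos: [0.6056, 0.1471, 0.1274]
tool_rot: [-0.718, 3.057, 0.004]
ft_force: [2.1, 4.9, -2.6]
opening: 0.0132
```

```bash
python3 - <<'E'
from h import *
f=save('wrist','w5.png')
plan([.606,.147,.128],np.pi-.131+.628)
for c in ['wrist','scene']:
  grab_frame(c)
  for n in ['dial_grip','dial_pointer']:
    print(c,n,[(np.round(r['point'],4).tolist(),round(r['conf'],2)) for r in landmark_of(c,n)[:2]])
save('scene','s5.png');im=cv2.imread('pics/s5.png');cv2.imwrite('pics/s5z.png',cv2.resize(im[190:290,290:420],None,fx=6,fy=6,interpolation=cv2.INTER_CUBIC))
E
```

```text
t 10.45 pos [0.6056 0.1471 0.1275] yaw -2.6813 tilt -1.0 f [ 2.22  5.02 -2.32] tq [ 1.028 -0.714 -0.133] op 0.0134 q6 -1.977
shift [-0.001 -0.001 -0.003] turn -0.0117 rows>= 0.015435498010672196 0.2941161951115618
wrist dial_grip [([0.6085, 0.1479, 0.1378], 0.59)]
wrist dial_pointer [([0.641, 0.1638, 0.1223], 0.65)]
scene dial_grip [([0.6037, 0.1493, 0.1401], 0.98)]
scene dial_pointer [([0.6414, 0.161, 0.127], 0.96)]
```

View pics/w5.png

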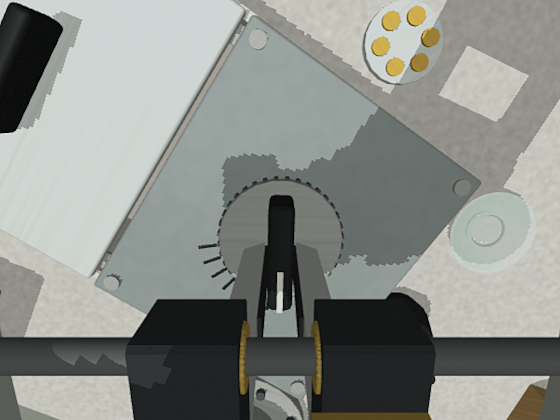

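View pics/s5z.png

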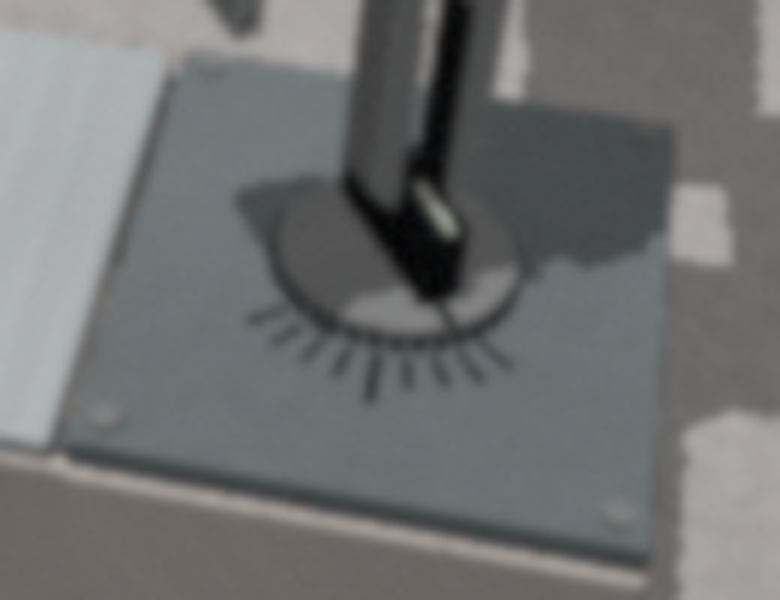

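Call:
jog_arm:
  steps: "1 -0.003 0.003 0 -0.002;1 -0.003 0.003 0 -0.005;1 -0.003 0.003 0 -0.007;1 -0.003 0.003 0 -0.007;1 -0.003 0.003 0 -0.007"
  squeeze: 20

```text
clock: 11.22
ee_pos: [0.6056, 0.1471, 0.1275]
tool_rot: [-0.751, 3.05, 0.002]
ft_force: [1.9, 4.8, -2.0]
opening: 0.0135
```

```bash
cat >> h.py <<'E'
AX=np.array([.606,.147]);YAW=-.131
def rect(f,z=.112,xr=(-.1,.1),yr=(-.2,-.05),res=.0005):
    # safe-frame rel. to dial axis; rows = x, cols = y
    xs=np.arange(*xr,res);ys=np.arange(*yr,res)
    X,Y=np.meshgrid(xs,ys,indexing='ij');c,s=np.cos(YAW),np.sin(YAW)
    P=np.c_[(AX[0]+c*X-s*Y).ravel(),(AX[1]+s*X+c*Y).ravel(),np.full(X.size,z)]
    uv=proj(f,P).astype(np.float32).reshape(X.shape+(2,))
    im=np.ascontiguousarray(f['frame'][:,:,::-1])
    return cv2.remap(im,uv[...,0],uv[...,1],cv2.INTER_LINEAR),xs,ys
def dialang(): 
    s,p,R=pose();y=np.arctan2(R[1,0],R[0,0]);return ((y-np.pi-YAW+np.pi)%(2*np.pi)-np.pi)
E
python3 - <<'E'
from h import *
f=save('wrist','w6.png');r,xs,ys=rect(f);cv2.imwrite('pics/r6.png',r)
plan([.606,.147,.128],np.pi-.131+.628);print('dial',dialang())
save('scene','s6.png');im=cv2.imread('pics/s6.png');cv2.imwrite('pics/s6z.png',cv2.resize(im[190:290,290:420],None,fx=6,fy=6,interpolation=cv2.INTER_CUBIC))
E
```

```text
t 11.2667 pos [0.6056 0.147  0.1274] yaw -2.6584 tilt -1.0 f [ 2.36  4.45 -2.09] tq [ 1.03  -0.613 -0.159] op 0.0137 q6 -1.998
shift [-0.002 -0.001 -0.003] turn -0.0044 rows>= 0.01629733057044441 0.11057263677569577
dial 0.6141822269276709
```

View pics/r6.png

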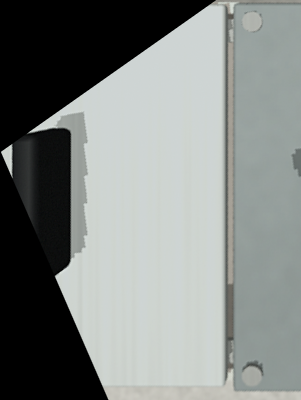

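View pics/s6z.png

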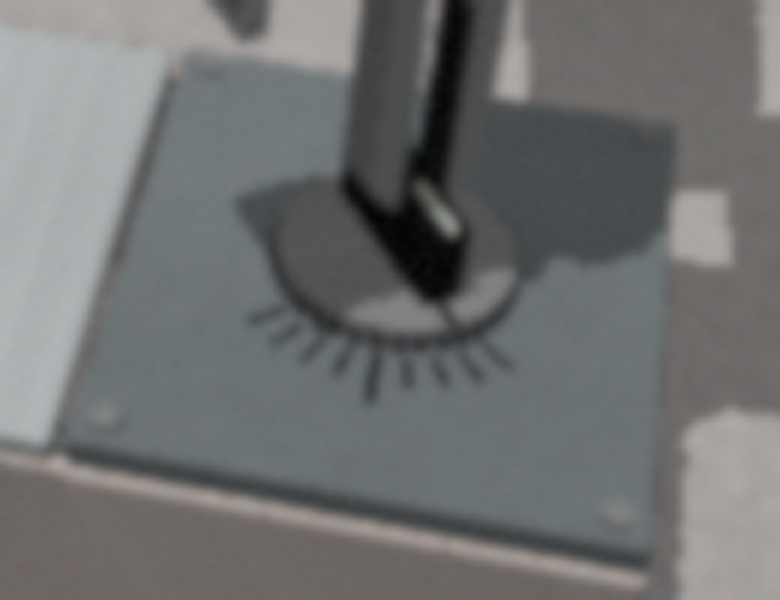

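Call:
jog_arm:
  steps: "1 0 0.001 0 0.007;1 0 0.001 0 0.014;1 0 0.001 0 0.021;1 0 0.001 0 0.028;1 0 0.001 0 0.036;1 0 0.001 0 0.044;1 0 0.001 0 0.052;1 0 0.001 0 0.06;1 0 0.001 0 0.068;1 0 0.001 0 0.076;1 0 0.001 0 0.082;1 0 0.001 0 0.082"

```text
clock: 12.32
ee_pos: [0.6057, 0.1469, 0.1274]
tool_rot: [-0.353, 3.121, 0.0]
ft_force: [2.8, 4.6, -1.8]
opening: 0.0135
```

```bash
cat >> h.py <<'E'
def gap():
    f=grab_frame('wrist');r,xs,ys=rect(f,yr=(-.15,-.07),res=.00025)
    g=cv2.GaussianBlur(cv2.cvtColor(r,cv2.COLOR_BGR2GRAY),(5,1),0).astype(float)
    d=np.diff(g,axis=1);e=[]
    for i in range(len(xs)):
        if (r[i].sum(1)==0).any(): continue
        if abs(xs[i])>.08: continue
        e.append(ys[np.argmin(d[i])])
    return (np.median(e)*1000,len(e)) if e else (None,0)
def chk():
    gp=gap();s=state()
    print('t',round(s['clock'],2),'dial %.4f'%dialang(),'cover edge mm',gp,'f',np.round(s['ft_force'],1),'tq',np.round(s['ft_torque'],3),'pos',np.round(s['ee_pos'],4),'op',round(float(s['opening']),4))
E
python3 - <<'E'
from h import *
chk()
f=save('wrist','w7.png');r,xs,ys=rect(f);cv2.imwrite('pics/r7.png',np.hstack([r]));
E
```

```text
t 12.37 dial 0.3570 cover edge mm (np.float64(-87.49999999999994), 640) f [ 3.4  4.  -2.5] tq [ 0.855 -0.719  0.063] pos [0.6057 0.1469 0.1275] op 0.0136
```

View pics/r7.png

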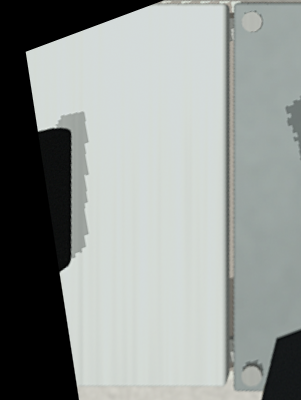

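Call:
jog_arm:
  steps: "1 0.001 0 0 0.004;1 0.001 0 0 0.008;1 0.001 0 0 0.012;1 0.001 0 0 0.016;1 0.001 0 0 0.016"

```text
clock: 12.83
ee_pos: [0.6057, 0.1469, 0.1275]
tool_rot: [-0.275, 3.128, 0.0]
ft_force: [3.5, 3.4, -3.7]
opening: 0.0133
```

```bash
python3 -c "from h import *;chk()"
```

```text
t 12.88 dial 0.3066 cover edge mm (np.float64(-87.49999999999994), 640) f [ 3.9  3.5 -1.7] tq [ 0.842 -0.895  0.069] pos [0.6057 0.1469 0.1274] op 0.0137
```

Call:
jog_arm:
  steps: "1 0 0 0 0.003;1 0 0 0 0.006;1 0 0 0 0.009;1 0 0 0 0.009"

```text
clock: 13.22
ee_pos: [0.6057, 0.1469, 0.1275]
tool_rot: [-0.231, 3.132, 0.0]
ft_force: [3.5, 3.5, -3.4]
opening: 0.0135
```

```bash
python3 -c "from h import *;chk()"
```

```text
t 13.27 dial 0.2783 cover edge mm (np.float64(-87.99999999999994), 640) f [ 2.9  4.3 -3. ] tq [ 0.853 -0.867  0.076] pos [0.6057 0.1468 0.1275] op 0.0132
```

Call:
jog_arm:
  steps: "1 0 0 0 0.003;1 0 0 0 0.006;1 0 0 0 0.009;1 0 0 0 0.009"

```text
clock: 13.6
ee_pos: [0.6057, 0.1468, 0.1275]
tool_rot: [-0.186, 3.135, 0.001]
ft_force: [3.4, 4.0, -2.1]
opening: 0.0136
```

```bash
python3 -c "from h import *;chk()"
```

```text
t 13.65 dial 0.2499 cover edge mm (np.float64(-88.99999999999994), 640) f [ 3.6  4.4 -3.7] tq [ 0.869 -0.847 -0.005] pos [0.6057 0.1469 0.1274] op 0.0133
```

```bash
python3 - <<'E'
from h import *
chk()
f=save('wrist','w8.png');r,xs,ys=rect(f);cv2.imwrite('pics/r8.png',np.hstack([cv2.imread('pics/r7.png'),r]));
E
```

```text
t 13.7 dial 0.2499 cover edge mm (np.float64(-88.99999999999994), 640) f [ 3.9  3.4 -3.3] tq [ 0.889 -0.897  0.008] pos [0.6057 0.1468 0.1274] op 0.0135
```

View pics/r8.png

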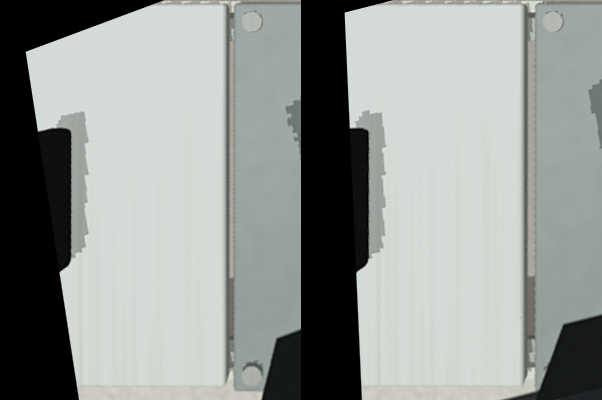

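Call:
jog_arm:
  steps: "1 0 0 0 0.002;1 0 0 0 0.004;1 0 0 0 0.006;1 0 0 0 0.007;1 0 0 0 0.007"

```text
clock: 14.17
ee_pos: [0.6057, 0.1468, 0.1275]
tool_rot: [-0.152, 3.137, 0.0]
ft_force: [2.6, 4.2, -3.2]
opening: 0.0137
```

```bash
python3 -c "from h import *;chk()"
```

```text
t 14.22 dial 0.2280 cover edge mm (np.float64(-92.49999999999994), 640) f [ 3.4  2.9 -3.4] tq [ 0.865 -0.849  0.023] pos [0.6057 0.1468 0.1275] op 0.0136
```

```bash
python3 - <<'E'
from h import *
chk()
f=save('wrist','w9.png');r,xs,ys=rect(f);cv2.imwrite('pics/r9.png',np.hstack([cv2.imread('pics/r7.png'),r]));
chk()
E
```

```text
t 14.27 dial 0.2280 cover edge mm (np.float64(-92.49999999999994), 640) f [ 3.1  4.1 -3.2] tq [ 0.85  -0.857  0.075] pos [0.6057 0.1468 0.1275] op 0.0135
t 14.37 dial 0.2280 cover edge mm (np.float64(-92.49999999999994), 640) f [ 4.2  5.1 -2.1] tq [ 0.836 -0.89   0.077] pos [0.6057 0.1468 0.1275] op 0.0134
```

View pics/r9.png

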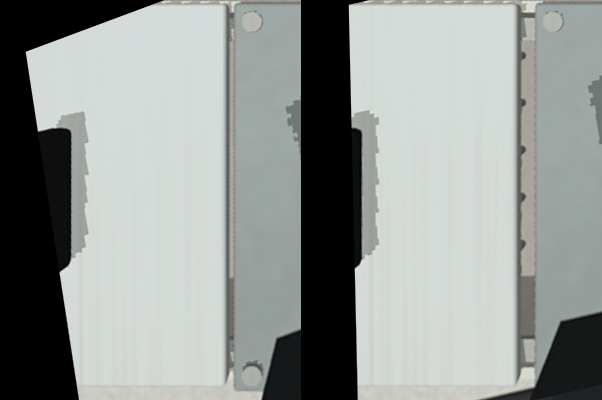

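Call:
jog_arm:
  steps: "0.4 0 0 0 0;0.4 0 0 0 0;0.4 0 0 0 0;0.4 0 0 0 0;0.4 0 0 0 0;0.4 0 0 0 0;0.4 0 0 0 0;0.4 0 0 0 0;0.4 0 0 -0.1 0;0.4 0 0 -0.25 0;0.4 0 0 -0.4 0;0.4 0 0 -0.4 0"

```text
clock: 15.37
ee_pos: [0.6089, 0.1469, 0.215]
tool_rot: [-0.152, 3.126, -0.0]
ft_force: [0.6, 0.4, 1.3]
opening: 0.0567
```

```bash
python3 - <<'E'
from h import *
chk()
f=save('wrist','w10.png')
for n in ['dial_grip','dial_pointer','cover_handle']:
    print(n,[(np.round(r['point'],4).tolist(),round(r['conf'],2)) for r in landmark_of('wrist',n)[:2]])
plan([.584,-.0225,.2],np.pi-.131)
E
```

```text
t 15.42 dial 0.2283 cover edge mm (np.float64(-92.99999999999994), 640) f [ 0.4 -0.5  0.1] tq [ 0.062 -0.088 -0.021] pos [0.6076 0.1469 0.212 ] op 0.0563
dial_grip [([0.6108, 0.1444, 0.1364], 0.86)]
dial_pointer [([0.6415, 0.1506, 0.1208], 0.87), ([0.5809, -0.0242, 0.1218], 0.35)]
cover_handle [([0.5822, -0.0235, 0.123], 0.93)]
t 15.6167 pos [0.6042 0.1466 0.2056] yaw -3.0445 tilt -1.0 f [-0.25  0.24 -0.19] tq [ 0.077 -0.145 -0.038] op 0.0561 q6 -1.612
shift [ 0.183 -0.832  0.029] turn 0.0726 rows>= 4.086577931629089 1.8255325812369376
```

View pics/w10.png

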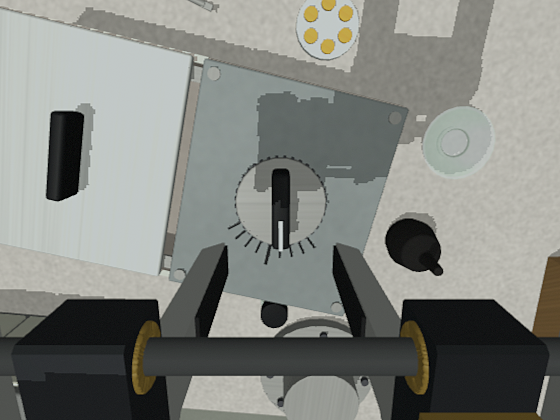

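Call:
jog_arm:
  steps: "0.4 0.05 -0.2 0 0.02;0.4 0.1 -0.4 0 0.04;0.4 0.15 -0.6 0 0.06;0.4 0.18 -0.8 0 0.073;0.4 0.185 -0.86 0 0.073;0.4 0.185 -0.86 0 0.073;0.4 0.185 -0.86 0 0.073"

```text
clock: 16.2
ee_pos: [0.5846, -0.0279, 0.2063]
tool_rot: [-0.209, -3.133, -0.002]
ft_force: [-1.2, 0.2, -0.1]
opening: 0.0567
```

```bash
python3 - <<'E'
from h import *
f=save('wrist','w11.png')
for n in ['dial_grip','dial_pointer','cover_handle']:
    print(n,[(np.round(r['point'],4).tolist(),round(r['conf'],2)) for r in landmark_of('wrist',n)[:2]])
g=cv2.cvtColor(f['frame'],cv2.COLOR_RGB2GRAY)
plan([.583,-.027,.115],np.pi-.131)
print(proj(f,[[.583,-.0285,.139]]))
E
```

```text
dial_grip [([0.6091, 0.1481, 0.1369], 0.66)]
dial_pointer [([0.6405, 0.1506, 0.1202], 0.89)]
cover_handle [([0.5804, -0.0283, 0.1208], 0.75)]
t 16.4 pos [ 0.5851 -0.0264  0.2071] yaw 3.0118 tilt -1.0 f [0.12 0.65 0.5 ] tq [ 0.032 -0.165 -0.006] op 0.0563 q6 -1.68
shift [ 0.01  -0.004  0.461] turn 0.0004 rows>= 2.2104026973813053 0.009949156574833728
[[278.41094603 213.17990921]]
```

View pics/w11.png

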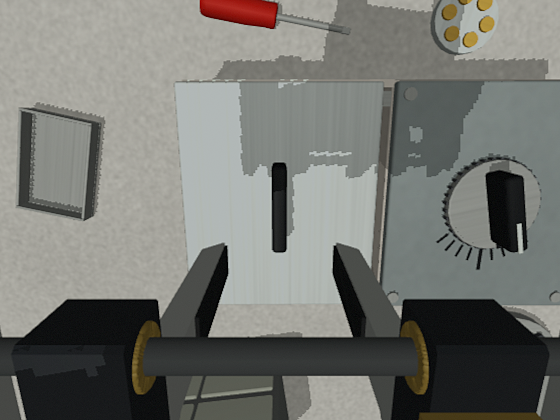

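Call:
jog_arm:
  steps: "0.4 0.01 -0.005 0.15 0;0.4 0.01 -0.005 0.3 0;0.4 0.01 -0.005 0.4 0;0.4 0.01 -0.005 0.455 0;0.4 0.01 -0.005 0.455 0;1 0.01 -0.005 0.455 0;1 0.01 -0.005 0.455 0;1 0.01 -0.005 0.455 0;1 0.01 -0.005 0.455 0;1 0.01 -0.005 0.455 0;1 0.01 -0.005 0.455 0;1 0.01 -0.005 0.455 0"
  squeeze: 12

```text
clock: 17.4
ee_pos: [0.5831, -0.0289, 0.1168]
tool_rot: [0.208, 3.134, -0.0]
ft_force: [0.6, -0.6, 0.4]
opening: 0.013
```

Call:
jog_arm:
  steps: "1 0 0 0 0;1 0 0 0 0;1 0 0 0 0;1 0 0 0 0;1 0 0 0 0"

```text
clock: 17.82
ee_pos: [0.5831, -0.0289, 0.1168]
tool_rot: [0.207, 3.134, -0.0]
ft_force: [-0.0, 0.4, 3.4]
opening: 0.0117
```

```bash
python3 - <<'E'
from h import *
c,s=np.cos(YAW),np.sin(YAW)
p=np.array(state()['ee_pos']); 
plan(p+np.array([s,-c,0])*.065,np.pi-.131)
f=save('wrist','w12.png')
E
```

```text
t 17.8167 pos [ 0.5831 -0.0289  0.1168] yaw 3.0094 tilt -1.0 f [-0.    0.45  3.4 ] tq [ 0.111 -0.044  0.004] op 0.0117 q6 -1.682
shift [-0.    -0.325  0.   ] turn -0.0004 rows>= 1.5587529976019188 0.009679255311418122
```

View pics/w12.png

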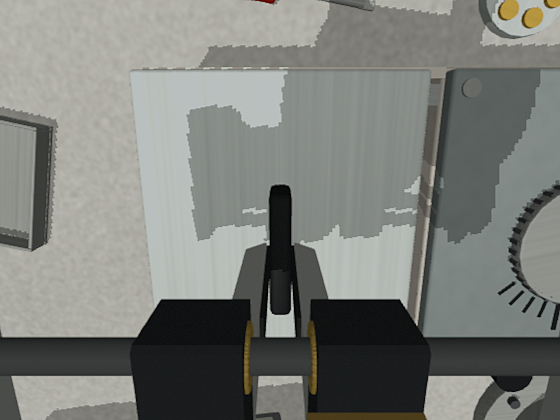

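Call:
jog_arm:
  steps: "1 0 -0.02 0 0;1 0 -0.045 0 0;1 0 -0.075 0 0;1 0 -0.105 0 0;1 0 -0.135 0 0;1 0 -0.165 0 0;1 0 -0.195 0 0;1 0 -0.225 0 0;1 0 -0.255 0 0;1 0 -0.28 0 0;1 0 -0.295 0 0;1 0 -0.3 0 0"

```text
clock: 18.87
ee_pos: [0.5752, -0.089, 0.1167]
tool_rot: [0.208, 3.134, -0.0]
ft_force: [-0.2, 1.3, 5.6]
opening: 0.0113
```

Call:
jog_arm:
  steps: "1 0 -0.004 0 0;1 0 -0.008 0 0;1 0 -0.012 0 0;1 0 -0.016 0 0;1 0 -0.02 0 0;1 0 -0.023 0 0;1 0 -0.023 0 0"

```text
clock: 19.45
ee_pos: [0.5746, -0.0931, 0.1167]
tool_rot: [0.207, 3.134, -0.0]
ft_force: [-0.2, 0.8, 5.5]
opening: 0.0116
```

```bash
cat >> h.py <<'E'
def opn():
    p=np.array(state()['ee_pos'][:2])-AX;return -(-np.sin(YAW)*p[0]+np.cos(YAW)*p[1])-.170
E
python3 - <<'E'
from h import *
print(opn());plan(state()['ee_pos'],np.pi-.131)
f=save('wrist','w13.png')
E
```

```text
0.07210211392533036
t 19.45 pos [ 0.5746 -0.0931  0.1167] yaw 3.0095 tilt -1.0 f [-0.16  0.84  5.5 ] tq [ 0.271 -0.22  -0.04 ] op 0.0116 q6 -1.794
shift [0. 0. 0.] turn -0.0004 rows>= 0.0 0.008804789159050945
```

View pics/w13.png

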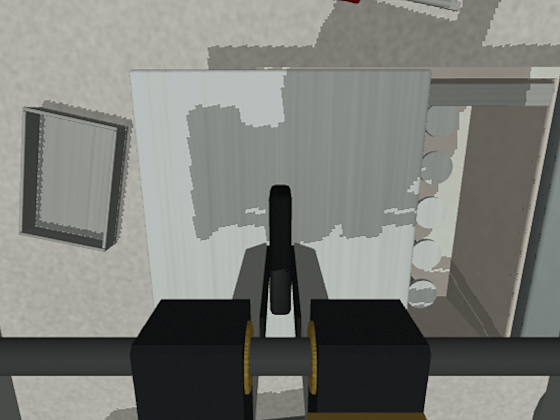

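Call:
jog_arm:
  steps: "1 0 -0.003 0 0;1 0 -0.006 0 0;1 0 -0.006 0 0"

```text
clock: 19.75
ee_pos: [0.5746, -0.0933, 0.1167]
tool_rot: [0.207, 3.134, 0.003]
ft_force: [1.3, 4.1, 5.3]
opening: 0.0119
```

```bash
python3 -c "
from h import *
print(opn());plan(state()['ee_pos'],np.pi-.131)"
```

```text
0.07230120019880418
t 19.75 pos [ 0.5746 -0.0933  0.1167] yaw 3.0094 tilt -1.0 f [1.33 4.12 5.27] tq [ 0.845 -0.311  0.058] op 0.0119 q6 -1.796
shift [0. 0. 0.] turn -0.0004 rows>= 0.0 0.009682008374621244
```

Call:
jog_arm:
  steps: "0.4 0 0.003 0 0;0.4 0 0.003 0 0;0.4 0 0.003 0 0;0.4 0 0.003 0 0;0.4 0 0.003 0 0;0.4 0 0.003 0 0;0.4 0 0.003 0 0;0.4 0 0.003 0 0;0.4 0 0.003 -0.15 0;0.4 0 0.003 -0.35 0;0.4 0 0.003 -0.55 0;0.4 0 0.003 -0.7 0"

```text
clock: 20.75
ee_pos: [0.575, -0.0937, 0.2601]
tool_rot: [0.207, 3.132, -0.002]
ft_force: [1.1, -0.7, -0.6]
opening: 0.0564
```

Call:
jog_arm:
  steps: "0.4 0.1 0 0 0;0.4 0.25 0 0 0;0.4 0.4 0 0 0;0.4 0.4 0 0 0;0.4 0.4 0 0 0"

```text
clock: 21.17
ee_pos: [0.4944, -0.0828, 0.2567]
tool_rot: [0.208, 3.134, -0.001]
ft_force: [0.3, 0.3, 0.9]
opening: 0.0563
```

```bash
python3 - <<'E'
from h import *
f=save('wrist','w14.png');save('scene','s14.png')
for c in ['wrist','scene']:
  for n in ['dial_grip','dial_pointer','cover_handle']:
    print(c,n,[(np.round(r['point'],4).tolist(),round(r['conf'],2)) for r in landmark_of(c,n)[:2]])
h=AX+np.array([np.sin(YAW),-np.cos(YAW)])*.242;print('expected handle',h)
plan(state()['ee_pos'],np.pi-.131)
E
```

```text
wrist dial_grip [([0.6083, 0.1462, 0.1367], 0.77)]
wrist dial_pointer [([0.6428, 0.1509, 0.1182], 0.8), ([0.5303, -0.2631, -0.0002], 0.73)]
wrist cover_handle [([0.5762, -0.0932, 0.1243], 0.57)]
scene dial_grip [([0.6051, 0.1496, 0.1392], 0.93)]
scene dial_pointer [([0.6407, 0.1499, 0.1257], 0.91)]
scene cover_handle [([0.5722, -0.0942, 0.1245], 0.92)]
expected handle [ 0.5743886  -0.09292649]
t 21.5667 pos [ 0.4955 -0.083   0.2563] yaw 3.0095 tilt -1.0 f [ 0.21 -0.3   0.21] tq [ 0.053 -0.153 -0.052] op 0.0565 q6 -1.831
shift [0. 0. 0.] turn -0.0003 rows>= 0.0 0.008424107395278513
```

View pics/w14.png

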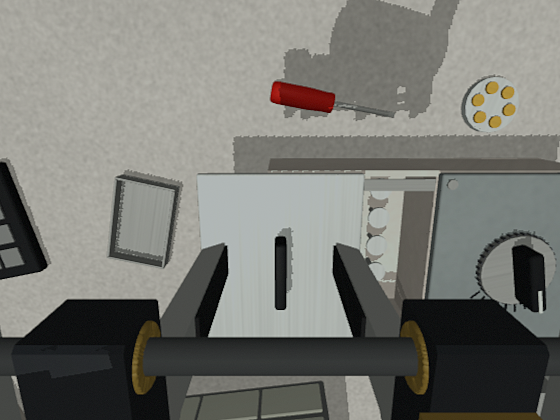

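View pics/s14.png

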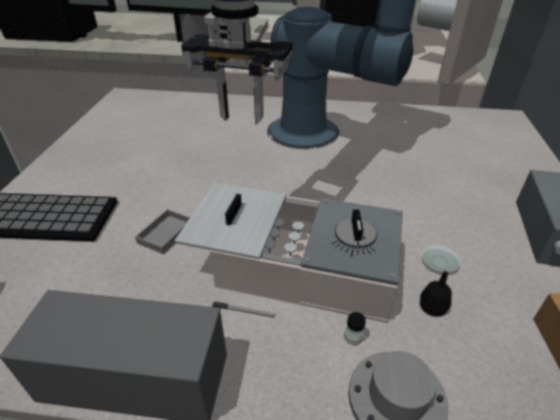

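The cover is at its stop, the gripper is clear, and every bystander is where it was.

```bash
python3 -c "
from h import *
print(hand_in())"
```

```text
the job is handed in; nothing more can be done
None
```

The safe is open and the job is handed in, at about 21.6 s of the 64 s allowed.

- **Dial:** I turned it right to about -0.92 rad (a little past 4), then left to +0.614 rad (target +0.628), then right in small steps. These angles come from the gripper's heading. At about +0.23 rad the wrist camera showed the cover had sprung open by about 5 mm. I stopped there and released the dial.
- **Cover:** I gripped the handle and slid the cover until it met the end stop, with about 4 N of push. The opening measured about 72 mm. I then let go and moved the arm clear.

**Last checks:** The cameras put the handle within 3 mm of where a fully open cover should have it. The dial was still at the release angle, and force on the tool was about zero. In the final pictures nothing else on the bench appeared to have moved. I judged that by eye and did not measure it.

**Doubtful readings:**
- The wrist moment about the vertical axis read 0.28 N m at the end of the first right turn, just under the 0.3 N m forcing limit. Part of it may have come from a 5 N side load on the grip.
- The cover also crept about 1.5 mm just before the lock let go, which is within its play while locked.

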